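# Set the probe in the angled counting stand to its depth ring

## Robot

A 6-joint arm with a two-finger parallel gripper is mounted at the origin on a cart in front of the work surface, level with it; the furniture and walls round the work are solid. World frame = base frame: x ahead of the robot, y to its left, z up, the work surface at z = 0. Lengths are in mm, angles in degrees, forces in N, time in s.
With the tool pointing down it reaches from about 300 to 850 mm from the base axis. Payload 4.2 kg.
Tool frame: the origin (TCP) lies midway between the tips of the shut fingers; the grasp point (between the pads) lies 19 mm behind it; z points along the fingers, y is the line along which they close (so a half turn about z gives the same grasp; the last joint's range is limited). The gripper opens to 91 mm and grips with 3 to 60 N. Pads are 32 mm wide; open, the fingers measure 118 mm over their backs; the gripper's body (76 mm by 178 mm) begins 60 mm behind the grasp point.
Start: joints at [-69.213, 18.312, 89.639, -0, 72.044, -1.146], TCP at [214.778, -533.398, 213.976] pointing down, gripper open.
Joint ranges: [-177.97, 177.97], [-48.28, 115.42], [12.27, 149.76], [-77.06, 257.06], [2.81, 150.46], [-146.56, 146.56]. Speed limits (degrees/s): [147.25, 147.25, 180, 180, 180, 180].

## Interface

Orientations are given as [roll, pitch, yaw] about the fixed x, y, z axes, in that order (R = Rz(yaw) Ry(pitch) Rx(roll)).
In Python, from workcell import env gives the robot as it stands.
- The arm moves only by the shell command python3 -m jog 'ROWS' [FORCE]. ROWS is a JSON object of lists of equal length, an entry for each row: "jaw": the finger opening in mm, from 0 to 91.2; "slide": the shift along the tool's x, y, z in units of 30 mm (1.0 is 30 mm), a list of three; "spin": the turn about the tool's z in units of 8 degrees (1.0 is 8 degrees). In form: {"jaw": [jaw, ...], "slide": [[dx, dy, dz], ...], "spin": [spin, ...]}. A call has 1 to 10 rows; each row shifts and turns the commanded pose from where the row before left it, along the tool's axes as they then stand; what a row does not reach is not made up. A row lasts 1/10 s, in which the tool goes at most 50 mm and 8.59 degrees, less where a joint would pass 70% of its speed; a pose out of reach is approached as far as the arm can. A call is refused whole if a number of a shift passes 1 or a number of a turn 1, either way. A call with a gripper value outside its range is refused whole. The fingers move at their own pace and stop on an object; FORCE is the grip in N (left out, the last holds). Time passes only in rows, so rows that do not move let the fingers close. It gives the time, the measured TCP pose, the force, the opening and the grip force at its end, in the units of the state.
- env.state(): the state, without advancing time (a new reading comes with each control period).
- env.grab_frame(name): name is "side" or "top" or "wrist"; returns the picture (480x640x3 uint8, red, green, blue); there is no depth.
- env.camera_model(name): a dict with "fx", "fy", "cx", "cy" (pixels), "camera_from_world" (4x4, takes a point from world to camera coordinates). Camera axes: x right, y up, looking along -z (the intrinsics and any distortion apply to the point x, -y, -z); pixel columns grow to the right and rows downward; lengths in mm; the calibration is good to about 2 mm. A picture is of the moment at which its call begins: read the wrist's pose just before it. camera_model takes no time and is no camera call; for the wrist camera it gives the pose at the moment of the call.
- env.job_done(): hands the job in; it is judged then, once.
The state is a dict: "time_s": time; "qpos": joint angles; "qvel": joint speeds; "effort": joint torques, N m; "ee_pos": TCP position; "ee_rot": TCP orientation; "force": force on the tool from outside, world axes, zero at the start; "torque": the same for the moment, N m; "gripper_width": finger opening in mm; "gripper_force": force on a finger pad.
Only numpy, scipy, OpenCV 4.12 (cv2) and the standard library are available. Lean on these libraries where they do the work, as an engineer would, in place of code of your own. Each camera call takes 0.05 s, during which the arm holds its last target. There are 200 camera calls.

## Task

Get the angled stand ready to count the jar in front of it: swing the stand's clamp lever all the way up, slide the slimmer of the two detector probes nose first down the sloping sleeve until the dark ring round its barrel is level with the sleeve's mouth, not deeper, and swing the lever all the way back down along the sleeve to clamp the probe there. Do not shift the sample jar, the thicker probe or the soil beakers.

Things in the scene. Friction and masses are not known exactly. Their poses are not given: they have to be found in the camera images.
- sleeve: Thick grey tube 105 mm long, 52 mm across (60 at the flared mouth), fixed on the stand. Bore 33 mm, mouth flaring to 41, open at both ends, no stop. It slopes 30 degrees below level, away from the mouth. Origin: centre of the mouth in its rim's plane, 135 mm above the desk. z: out of the bore, up the slope (the probe goes in along -z); x: square to the bore, upward; y: level, to the lever's side.
- stand: Angled stand, fixed: a plate 270 x 110 x 10 mm with a narrow post that carries the sleeve. Origin: on the desk, 30 mm (level) ahead of the mouth; x: level, the way the bore runs down; the plate reaches from x -95 to 175 mm. y: to the lever's side. The jar's ring is at x 140 mm.
- plunger (a point): Where, 58 mm down the bore, a sprung round-nosed plunger comes through the sleeve's top wall (its housing stands 14 mm proud outside). It drags lightly on a probe that passes (about 4 to 10 N), enough to keep a released probe from sliding down.
- clamp_lever (a joint): Lever angle in rad: 0 = down, lying along the sleeve, pointing down the slope (clamped); 1.45 = up, square to the sleeve (released). It turns about a level axis, parallel to the sleeve's y, through x 0, z -45 mm of its frame, stays where it is left and takes 2 to 5 N at the grip. Down, it drives a shoe in through the bore's side wall there, which grips a probe or stands in its way.
- lever_grip (a point): Middle of the lever's black round grip: a bar 14 mm thick, parallel to the sleeve's y axis, free from 53 to 92 mm beside the bore's axis (this point: 72 mm). It is 60 mm from the lever's turning axis: at lever angle a it lies at x = 60 sin(a), y = 72, z = -45 - 60 cos(a) mm in the sleeve's frame. It can be pinched, straddled or pushed.
- slim_probe: The slimmer detector probe: round bare-metal barrel 30 mm thick, 200 mm long, plus a thin 20 mm brass connector at its tail; about 0.22 kg. Origin: on its axis at the dark ring, 85 mm behind the nose, 115 mm ahead of the barrel's tail end. x: along the barrel to the nose, whose edge is chamfered 3.5 mm. It starts lying level in two V-blocks, axis 45 mm above the desk.
- nose (a point): Centre of the slim probe's nose face.
- thick_probe: The thicker probe, 42 mm across, barrel 175 mm long, too thick for the sleeve; not wanted. Origin on its axis at its ring, 70 mm behind its nose; x axis towards the nose. Lies beside the slim one, axis 54 mm above the desk.
- probe_rest: White plastic rest, fixed: plate 160 x 190 x 6 mm. V-blocks (12 mm thick, 44 mm high) stand 65 mm either side of its middle along its x and carry the two probes along x, noses to +x, 50 mm either side of its middle in y; either probe may lie on either side. Origin: underside, middle. Between the V-blocks there is only the plate below.
- sample_jar: Sample jar with white screw cap, 53 mm across, 55 mm high, standing in a low ring on the stand's plate in front of the sleeve's lower end. Origin: centre of its underside.
- soil_beaker: Single soil beaker, 118 mm across, 100 mm high, loose, standing between rest and stand. Origin: centre of its underside.
- soil_low: Lower one of a stack of two soil beakers (118 mm across, 100 mm high each) behind the work. Origin: centre of its underside.
- soil_high: Upper beaker of that stack; top 200 mm above the desk. Origin: centre of its underside.

How it is judged (in metres and radians):
On the way, in this order (a step that is already met when the one before it is completed fails the run):
1. the clamp lever is swung up (above 1.2 rad) (value of joint clamp_lever above 1.2 rad), for 0.2 s.
2. with the lever still up, the slim probe is in the sleeve, nose down the bore, its ring within 4 mm of the mouth's plane (z of slim_probe in the frame of sleeve between -0.004 and 0.004 m and angle between the x axis of slim_probe and the z axis of sleeve, either way round below 0.08 rad and z of nose in the frame of sleeve below -0.05 m and distance between slim_probe and sleeve below 0.006 m and value of joint clamp_lever above 1 rad), for 0.3 s.
At the end, for the whole second after the job is handed in: Slim probe at rest in the sleeve, nose down, ring within 4 mm of the mouth's plane, axis within 0.08 rad of the bore; lever down again (below 0.25 rad); jar within 12 mm, thick probe 20 mm, soil beakers 25 mm of where they stood (z of slim_probe in the frame of sleeve between -0.004 and 0.004 m and angle between the x axis of slim_probe and the z axis of sleeve, either way round below 0.08 rad and z of nose in the frame of sleeve below -0.05 m and distance between slim_probe and sleeve below 0.006 m and value of joint clamp_lever below 0.25 rad and linear speed of slim_probe below 0.01 m/s and distance of sample_jar from where it was at the start of the episode below 0.012 m and distance of thick_probe from where it was at the start of the episode below 0.02 m and distance of each of soil_beaker, soil_low, soil_high from where it was at the start of the episode below 0.025 m); the robot touches nothing.
It fails at once if the ring was pushed more than 15 mm past the mouth into the bore (z of slim_probe in the frame of sleeve below -0.015 m and distance between slim_probe and sleeve below 0.06 m and angle between the x axis of slim_probe and the z axis of sleeve, either way round below 0.1 rad and z of nose in the frame of sleeve below -0.09 m).
It fails at once if the sample jar was shifted more than 12 mm (distance of sample_jar from where it was at the start of the episode above 0.012 m).
It fails at once if the thick probe was shifted more than 20 mm (distance of thick_probe from where it was at the start of the episode above 0.02 m).
It fails at once if a soil beaker was shifted more than 25 mm (distance of any of soil_beaker, soil_low, soil_high from where it was at the start of the episode above 0.025 m).
It also fails if it takes over 64 s, if anything falls off the work surface, if the arm or the gripper's body presses on something with over 40 N, if the wrist force passes 120 N, or if a joint passes its speed limit or range.

## Working session

There is one attempt and no reset: what is moved stays moved. The work goes in short steps, Python scripts to look and compute and a shell command to move; the robot and the scene stay as the last step left them, time stands still between calls to the robot, and variables do not carry over. Pictures are saved under pics/ and viewed, at most 13 in all, crops included, and the job is handed in when it is done.

```bash
ls; mkdir -p pics
python3 - <<'E'
from workcell import env
import cv2,numpy as np
s=env.state(); print(s)
for n in ['side','top']:
    cv2.imwrite(f'pics/{n}0.png',env.grab_frame(n)[:,:,::-1])
    m=env.camera_model(n); print(n,{k:(np.round(v,3).tolist() if k=='camera_from_world' else v) for k,v in m.items()})
E
```

```text
pics
{'time_s': 0.0, 'qpos': array([-6.92136494e+01,  1.83513723e+01,  8.97068318e+01, -1.92801128e-03,
        7.20427272e+01, -1.14617123e+00]), 'qvel': array([-0.1341174 , -0.04935386,  0.05402784,  0.02591879, -0.0514962 ,
        0.07190494]), 'effort': array([ 6.26748570e-04, -4.12454152e+01, -2.31976426e+01,  7.26849446e-02,
        4.59113298e-02, -1.51887384e-04]), 'ee_pos': array([ 214.58020655, -532.91735889,  213.12008431]), 'ee_rot': array([-1.79899052e+02, -1.86265623e-04,  2.19331178e+01]), 'force': array([ 0.31666948, -0.35489275,  0.28246838]), 'torque': array([-0.08738674,  0.04450923,  0.00591812]), 'gripper_force': 0.0, 'gripper_width': 91.08508147703107}
side {'fx': 486.46083119233793, 'fy': 486.46083119233793, 'cx': 324.3228525326883, 'cy': 244.5600468563068, 'camera_from_world': [[-1.0, 0.006, 0.02, 570.87], [0.014, -0.509, 0.861, -88.563], [0.015, 0.861, 0.509, -1094.876], [0.0, 0.0, 0.0, 1.0]]}
top {'fx': 586.2445855629949, 'fy': 586.2445855629949, 'cx': 317.2728999060786, 'cy': 237.93294945300835, 'camera_from_world': [[-0.023, -1.0, -0.011, 33.551], [0.983, -0.024, 0.179, -586.478], [-0.18, -0.007, 0.984, -1419.378], [0.0, 0.0, 0.0, 1.0]]}
```

View pics/side0.png

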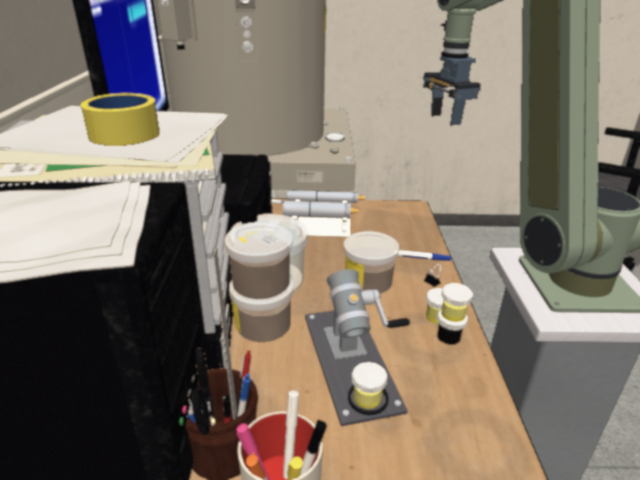

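View pics/top0.png

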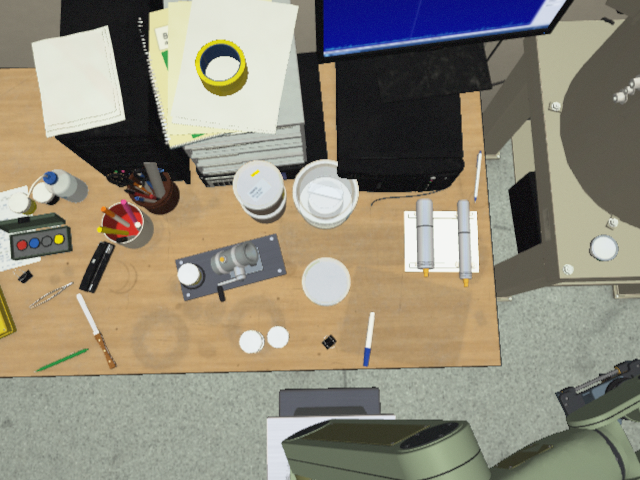

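The side view shows the stand at about (355,365), with the mouth near (345,280), the lever grip at (398,323) and the probes at (320,203). In the top view the stand is at (231,267), the grip at (222,295), the rest at (441,241), and the slim probe on the right at column 464 with its nose pointing up (+x). The next step is to measure these from both views.

```bash
cat > h.py <<'E'
import numpy as np,cv2
from workcell import env
def ray(m,px):
    T=np.array(m['camera_from_world']);R=T[:3,:3];t=T[:3,3]
    d=R.T@np.array([(px[0]-m['cx'])/m['fx'],-(px[1]-m['cy'])/m['fy'],-1.0]);return -R.T@t,d/np.linalg.norm(d)
def plane(m,px,z):
    o,d=ray(m,px);return o+d*(z-o[2])/d[2]
def tri(*obs):
    A=np.zeros((3,3));b=np.zeros(3)
    for m,p in obs:
        o,d=ray(m,p);P=np.eye(3)-np.outer(d,d);A+=P;b+=P@o
    x=np.linalg.solve(A,b)
    return x,[float(np.linalg.norm(np.cross(x-ray(m,p)[0],ray(m,p)[1]))) for m,p in obs]
def proj(m,X):
    c=(np.array(m['camera_from_world'])@np.append(X,1))[:3]
    return np.array([m['cx']-m['fx']*c[0]/c[2],m['cy']+m['fy']*c[1]/c[2]])
E
python3 - <<'E'
from h import *
t=cv2.imread('pics/top0.png');s=cv2.imread('pics/side0.png')
a=cv2.resize(t[225:310,165:305],None,fx=5,fy=5,interpolation=cv2.INTER_CUBIC)
b=cv2.resize(s[255:425,295:420],None,fx=3,fy=3,interpolation=cv2.INTER_CUBIC)
cv2.imwrite('pics/c1.png',a)
cv2.imwrite('pics/c2.png',b)
c=cv2.resize(t[190:300,395:490],None,fx=4,fy=4,interpolation=cv2.INTER_CUBIC)
d=cv2.resize(s[180:240,265:375],None,fx=3,fy=3,interpolation=cv2.INTER_CUBIC)
o=np.zeros((510,760,3),np.uint8);o[:510,:375]=b;o[:440,380:760]=c
cv2.imwrite('pics/c2.png',o)
E
```

```text
(no output)
```

View pics/c1.png

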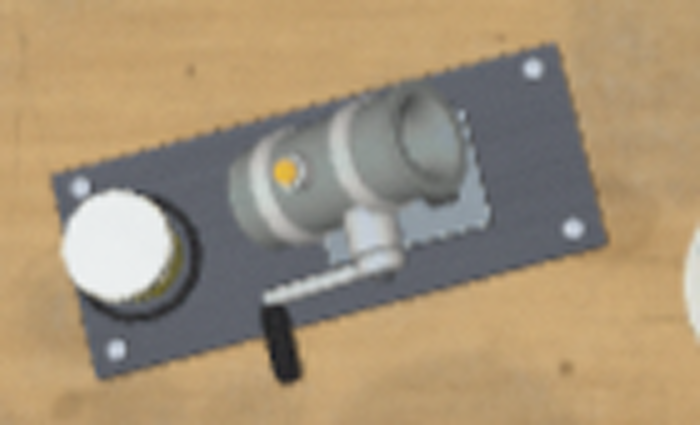

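View pics/c2.png

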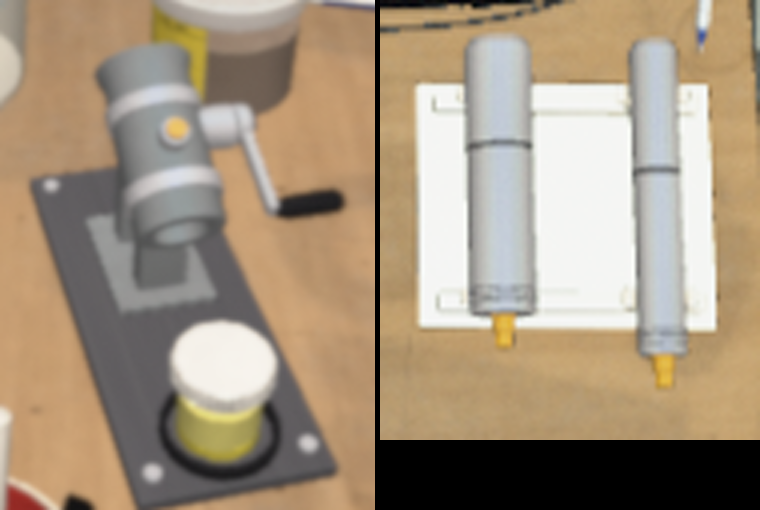

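Run:
```python
from h import *
mt=env.camera_model('top');ms=env.camera_model('side')
f=lambda u,v:np.array([165+(u-2)/5,225+(v-2)/5]); g=lambda u,v:np.array([295+(u-1)/3,255+(v-1)/3]); k=lambda u,v:np.array([395+(u-381.5)/4,190+(v-1.5)/4])
np.set_printoptions(precision=1,suppress=True)
C=np.array([plane(mt,f(*p),10) for p in [(557,43),(52,176),(98,381),(607,243)]]);print(C)
print('side corners',[plane(ms,g(*p),10) for p in [(140,505),(335,470),(32,182)]])
ctr=C.mean(0);x=(C[1]+C[2]-C[0]-C[3])[:2];L=np.linalg.norm(x)/2;x/=np.linalg.norm(x);yaw=np.degrees(np.arctan2(x[1],x[0]))
y=np.array([-x[1],x[0]]);O=ctr[:2]-40*x;print('stand',O,'yaw',yaw,'len',L)
M=O-30*x;print('mouth',M,135)
gp,r=tri((mt,f(281,344)),(ms,g(310,204)));print('grip tri',gp,r)
print('grip pred',M+ x*(91)+y*72, 82.5)
mo,r=tri((mt,f(428,133)),(ms,g(143,60)));print('mouth approx tri',mo,r)
for n,p in dict(nose=(653,40),ring=(656,170),tail=(662,353)).items(): print(n,plane(mt,k(*p),45))
print('thick',plane(mt,k(500,143),54),plane(mt,k(499,40),54))
print('restcorner',[plane(mt,k(*p),6) for p in [(416,84),(708,84),(416,327),(716,328)]])
```

```text
[[610.1 126.7  10. ]
 [546.8 387.7  10. ]
 [440.8 362.1  10. ]
 [505.2 102.1  10. ]]
side corners [array([547.5, 393.6,  10. ]), array([444.4, 370.3,  10. ]), array([609.6, 135.7,  10. ])]
stand [535.2 205.8] yaw 103.77510621606496 len 268.1942451086506
mouth [542.4 176.7] 135
grip tri [449.9 254.6  92.7] [0.06609853292213191, 0.06609853292225483]
grip pred [450.8 247.9] 82.5
mouth approx tri [543.3 178.2 137.2] [0.5252237395264546, 0.5252237395264502]
nose [ 678.7 -353.6   45. ]
ring [ 594.4 -349.8   45. ]
tail [ 478.6 -345.8   45. ]
thick [ 612.4 -251.    54. ] [ 679. -254.   54.]
restcorner [array([ 662.7, -207.1,    6. ]), array([ 657.9, -397.1,    6. ]), array([ 503.2, -199.3,    6. ]), array([ 497.9, -390.8,    6. ])]
```

```bash
cat >> h.py <<'E'
def go(x,y,z,yaw=None):
    s=env.state();p=s['ee_pos'];w=s['ee_rot'][2];c,n=np.cos(np.radians(w)),np.sin(np.radians(w))
    d=np.array([x,y,z])-p
    print('t',round(s['time_s'],2),'at',p.round(1),'yaw',round(w,2),'F',s['force'].round(1),'w',round(s['gripper_width'],1),'q6',s['qpos'][5].round(1))
    print(' slide units',np.round([(d[0]*c+d[1]*n)/30,(d[0]*n-d[1]*c)/30,-d[2]/30],2),'spin',None if yaw is None else round(((w-yaw+180)%360-180)/8,2))
E
python3 -m jog '{"jaw":[91,91,91,91,91,91,91,91,91,91],"slide":[[0,0,0],[0.58,-0.98,0],[0.58,-0.98,0],[0.58,-0.98,0],[0.58,-0.98,0],[0.58,-0.98,0],[0.58,-0.98,0],[0.58,-0.98,0],[0.58,-0.98,0],[0.58,-0.98,0]],"spin":[1,0,0,0,0,0,0,0,0,0]}' 15
python3 -m jog '{"jaw":[91,91,91,91,91,91,91,91,91,91],"slide":[[0.58,-0.98,0],[0.58,-0.98,0],[0.58,-0.98,0],[0.58,-0.98,0],[0.58,-0.98,0],[0.58,-0.98,0],[0.58,-0.98,0],[0.58,-0.98,0],[0.58,-0.98,0],[0.58,-0.98,0]],"spin":[0,0,0,0,0,0,0,0,0,0]}' 15
python3 -c "
from h import *
go(449,252,214,13.8)"
```

```text
time_s: 1.1
ee_pos: [303.0, -237.4, 213.7]
ee_rot: [-180.0, 0.0, 13.9]
force: [1.0, 0.1, -0.1]
gripper_width: 91.0
gripper_force: 0.0
time_s: 2.1
ee_pos: [401.1, 89.8, 213.7]
ee_rot: [180.0, 0.0, 14.0]
force: [0.2, 0.5, 0.4]
gripper_width: 91.2
gripper_force: 0.0
t 2.1 at [401.1  89.8 213.7] yaw 13.95 F [0.2 0.5 0.4] w 91.2 q6 87.1
 slide units [ 2.85 -4.86 -0.01] spin 0.02
```

```bash
python3 -m jog '{"jaw":[91,91,91,91,91,91,91],"slide":[[0.57,-0.97,0],[0.57,-0.97,0],[0.57,-0.97,0],[0.57,-0.97,0],[0.57,-0.97,0],[0,0,0],[0,0,0]],"spin":[0,0,0,0,0,0,0]}' 15
python3 - <<'E'
from h import *
go(449,252,70,13.8)
m=env.camera_model('wrist');cv2.imwrite('pics/w1.png',env.grab_frame('wrist')[:,:,::-1])
np.save('w1.npy',m,allow_pickle=True)
print({k:(np.round(v,3).tolist() if k=='camera_from_world' else v) for k,v in m.items()})
for n,p in dict(grip0=(450.8,247.9,82.5),grip=(449.9,253,90),mouth=(542.4,176.7,135)).items():print(n,proj(m,p))
E
```

```text
time_s: 2.8
ee_pos: [448.6, 250.3, 213.2]
ee_rot: [179.9, 0.1, 14.0]
force: [-0.6, -0.0, -0.1]
gripper_width: 91.1
gripper_force: 0.0
t 2.8 at [448.6 250.3 213.2] yaw 14.01 F [-0.6 -0.  -0.1] w 91.1 q6 103.9
 slide units [ 0.03 -0.05  4.77] spin 0.03
{'fx': 374.36366505872996, 'fy': 374.36366505872996, 'cx': 312.8742651530053, 'cy': 239.61988433087765, 'camera_from_world': [[0.242, -0.97, -0.0, 135.534], [0.941, 0.234, -0.245, -451.964], [0.237, 0.059, 0.97, -510.099], [0.0, 0.0, 0.0, 1.0]]}
grip0 [317.54168527 227.40639649]
grip [311.23074945 228.95751111]
mouth [461.16373267 135.52561719]
```

View pics/w1.png

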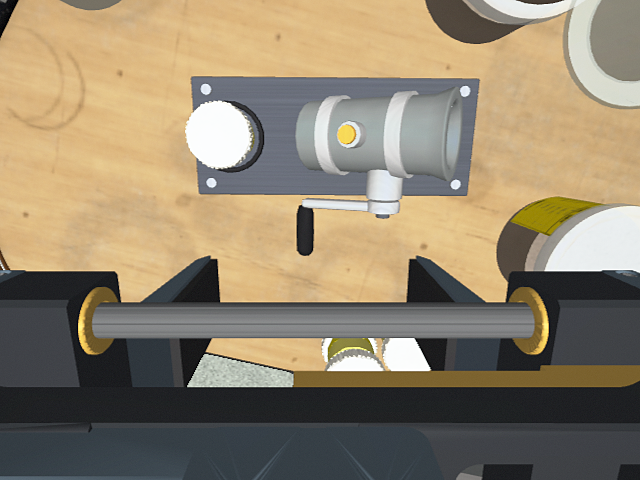

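The wrist view shows the grip at (305,205)–(306,254), the rim of the mouth running from (457,88) to (457,182), and the plate corners at (192,77), (479,79), (467,194) and (199,195).

Run:
```python
from h import *
np.set_printoptions(precision=1,suppress=True)
mt=env.camera_model('top');ms=env.camera_model('side');mw=np.load('w1.npy',allow_pickle=True).item()
f=lambda u,v:np.array([165+(u-2)/5,225+(v-2)/5]); g=lambda u,v:np.array([295+(u-1)/3,255+(v-1)/3])
C=np.array([plane(mw,p,10) for p in [(479,79),(192,77),(199,195),(467,194)]]);print(C)
ctr=C.mean(0);x=(C[1]+C[2]-C[0]-C[3])[:2];L=np.linalg.norm(x)/2;x/=np.linalg.norm(x);print('yaw',np.degrees(np.arctan2(x[1],x[0])),L,'stand',ctr[:2]-40*x,'mouth',ctr[:2]-70*x)
for n,a,b,c in [('grip',f(281,344),g(310,204),(305.5,230)),('knob',f(286,172),g(177,128),(347,134)),('bolt',f(534,68),g(51,186),(465,91))]:
    print(n,tri((mt,a),(ms,b),(mw,c)),tri((mt,a),(mw,c))[0],tri((ms,b),(mw,c))[0])
# silhouettes for mouth points, predicted
M=np.array([542.4,176.7,135]);X=np.array([*x,0]);Z=-X*.866+np.array([0,0,.5]);U=X*.5+np.array([0,0,.866]);Y=np.cross(Z,U)
for dM in [0,6]:
  for v in (-Y,Y,U,-U): print(dM,proj(mw,M+X*dM+30*v))
print('knob pred',M-58*Z+40*U)
w=cv2.imread('pics/w1.png');cv2.imwrite('pics/w1c.png',cv2.resize(w[70:270,280:480],None,fx=3,fy=3,interpolation=cv2.INTER_CUBIC))
```

```text
[[608.8 132.   10. ]
 [546.1 391.3  10. ]
 [439.2 366.4  10. ]
 [504.9 106.6  10. ]]
yaw 103.89854145305995 267.335019872634 stand [534.3 210.2] mouth [541.6 181.1]
grip (array([449.6, 255.9,  93.5]), [1.4220577522545097, 0.5237133119323443, 1.7479226081735342]) [449.2 256.1  91.8] [449.8 257.4  95.1]
knob (array([526.3, 246.4, 137.9]), [1.538708109695864, 0.5652435255511988, 1.9332538766845349]) [527.1 247.  128.5] [526.1 248.2 139.7]
bolt (array([596.8, 139.5,   9.1]), [0.9059210553165886, 0.6716935830321902, 1.4491364985653485]) [597.7 139.2   4.2] [596.3 141.2  11. ]
0 [465.9  85.4]
0 [456.7 182.6]
0 [452.4 134.4]
0 [468.3 136.5]
6 [456.3  85.4]
6 [447.6 182.6]
6 [442.  134.3]
6 [459.8 136.5]
knob pred [525.5 244.9 140.6]
```

View pics/w1c.png

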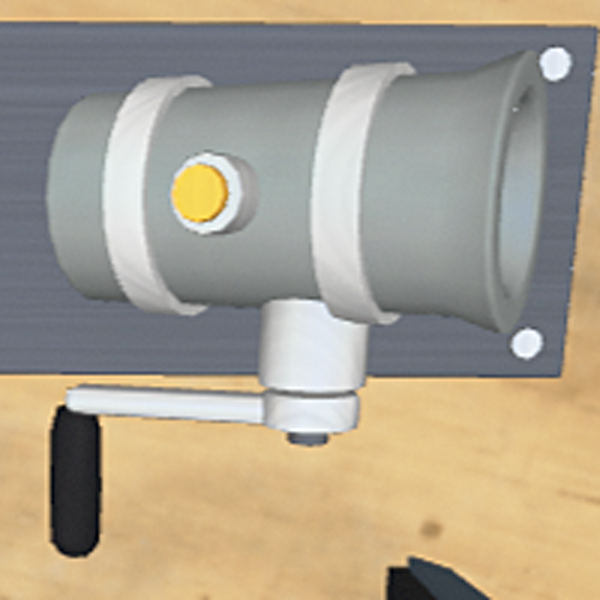

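The lever starts slightly up, at about 0.17 rad. The next move is down over the grip, then a pinch.

```bash
python3 -m jog '{"jaw":[91,91,91,91,91,91,20,10,10,10],"slide":[[0,-0.19,0.7],[0,0,1],[0,0,1],[0,0,1],[0,0,0.97],[0,0,0],[0,0,0],[0,0,0],[0,0,0],[0,0,0]],"spin":[0,0,0,0,0,0,0,0,0,0]}' 20
python3 -c "
from h import *
go(446.7,255.8,73,13.9);print(env.state()['gripper_force'])"
```

```text
time_s: 3.85
ee_pos: [448.4, 256.0, 75.0]
ee_rot: [-180.0, -0.1, 13.9]
force: [0.4, 0.3, 0.4]
gripper_width: 62.0
gripper_force: 0.0
t 3.85 at [448.4 256.   75. ] yaw 13.93 F [0.4 0.3 0.4] w 62.0 q6 104.5
 slide units [-0.06 -0.01  0.07] spin 0.0
0.0
```

```bash
python3 -m jog '{"jaw":[5,5,5,5,5,5,5,5,5],"slide":[[0,0,0.07],[0,0,0],[0,0,0],[0,0,0],[0,0,0],[0,0,0],[0,0,0],[0,0,0],[0,0,0]],"spin":[0,0,0,0,0,0,0,0,0]}' 20
python3 -c "
from h import *
go(446.7,255.8,73,13.9);print(env.state()['gripper_force'])
# arc waypoints along tool -y/-z, from a0=.17
a=np.linspace(.17,1.42,8)
f=60*(np.sin(a)*.5+np.cos(a)*.866);u=60*(np.sin(a)*.866-np.cos(a)*.5)
print(np.c_[a[1:],-np.diff(f)/30,-np.diff(u)/30].round(2))"
```

```text
time_s: 4.75
ee_pos: [447.5, 256.4, 71.7]
ee_rot: [-179.9, 0.0, 13.9]
force: [-2.0, 4.3, -1.6]
gripper_width: 13.3
gripper_force: 20.0
t 4.75 at [447.5 256.4  71.7] yaw 13.9 F [-2.   4.3 -1.6] w 13.3 q6 104.5
 slide units [-0.03  0.01 -0.04] spin -0.0
19.99724417924881
[[ 0.35 -0.09 -0.34]
 [ 0.53 -0.03 -0.36]
 [ 0.71  0.03 -0.36]
 [ 0.88  0.1  -0.34]
 [ 1.06  0.16 -0.32]
 [ 1.24  0.21 -0.29]
 [ 1.42  0.26 -0.25]]
```

```bash
python3 -m jog '{"jaw":[5,5,5,5,5,5,5,5,5,5],"slide":[[0,-0.09,-0.34],[0,-0.03,-0.36],[0,0.03,-0.36],[0,0.1,-0.34],[0,0.16,-0.32],[0,0.21,-0.29],[0,0.27,-0.26],[0,0.06,-0.04],[0,0,0],[0,0,0]],"spin":[0,0,0,0,0,0,0,0,0,0]}' 20
python3 -c "
from h import *
go(446.7,255.8,73,13.9);print(env.state()['gripper_force'])
M=np.array([541.5,181.]);x=np.array([-.24,.971]);p=env.state()['ee_pos'];f=(p[:2]-M)@x-39;u=p[2]+19-112.5;print('angle',np.arctan2(u,f)+np.pi/6,np.hypot(f,u))
"
```

```text
time_s: 5.75
ee_pos: [452.2, 237.3, 144.2]
ee_rot: [-179.7, -0.1, 13.8]
force: [-6.5, 8.5, 8.9]
gripper_width: 13.3
gripper_force: 20.0
t 5.75 at [452.2 237.3 144.2] yaw 13.83 F [-6.5  8.5  8.9] w 13.3 q6 102.2
 slide units [-0.03 -0.64  2.37] spin -0.01
19.994279444217682
angle 1.4621315796174872 62.800173213688645
```

```bash
python3 -m jog '{"jaw":[70,70,70,70,70,70,70,70,70,70],"slide":[[0,0,0],[0,0,0],[0,0,0],[0,0,0],[0,0,-0.3],[0,0,-0.8],[0,0,-1],[0,0,-0.9],[0,0,0],[0,0,0]],"spin":[0,0,0,0,0,0,0,0,1,1]}' 20
python3 -c "
from h import *
go(470,-349,235,-2)
cv2.imwrite('pics/t1.png',env.grab_frame('top')[:,:,::-1])"
```

```text
time_s: 6.75
ee_pos: [453.5, 235.1, 232.8]
ee_rot: [-179.9, -0.2, -2.4]
force: [0.5, 0.5, -0.9]
gripper_width: 69.7
gripper_force: 0.0
t 6.75 at [453.5 235.1 232.8] yaw -2.39 F [ 0.5  0.5 -0.9] w 69.7 q6 118.5
 slide units [ 1.36 19.43 -0.07] spin -0.05
```

```bash
python3 -m jog '{"jaw":[70,70,70,70,70,70,70,70,70,70],"slide":[[0.07,0.97,0],[0.07,0.97,0],[0.07,0.97,0],[0.07,0.97,0],[0.07,0.97,0],[0.07,0.97,0],[0.07,0.97,0],[0.07,0.97,0],[0.07,0.97,0],[0.07,0.97,0]],"spin":[0,0,0,0,0,0,0,0,0,0]}' 20
python3 -m jog '{"jaw":[70,70,70,70,70,70,70,70,70,70],"slide":[[0.07,0.97,0],[0.07,0.97,0],[0.07,0.97,0],[0.07,0.97,0],[0.07,0.97,0],[0.07,0.97,0],[0.07,0.97,0],[0.07,0.97,0],[0.07,0.97,0],[0.07,0.97,0]],"spin":[0,0,0,0,0,0,0,0,0,0]}' 20
python3 -m jog '{"jaw":[70,70],"slide":[[0,0,0],[0,0,0]],"spin":[0,0]}' 20
python3 - <<'E'
from h import *
go(470,-349,235,-2)
m=env.camera_model('wrist');cv2.imwrite('pics/w2.png',env.grab_frame('wrist')[:,:,::-1]);np.save('w2.npy',m,allow_pickle=True)
E
```

```text
time_s: 7.8
ee_pos: [463.2, -57.9, 231.4]
ee_rot: [180.0, -0.0, -1.9]
force: [0.9, 0.1, -0.1]
gripper_width: 69.9
gripper_force: 0.0
time_s: 8.8
ee_pos: [473.6, -349.4, 231.3]
ee_rot: [180.0, 0.0, -1.9]
force: [1.3, -0.2, 0.4]
gripper_width: 70.1
gripper_force: 0.0
time_s: 9.0
ee_pos: [473.5, -348.3, 230.8]
ee_rot: [-180.0, 0.0, -2.0]
force: [-0.3, 1.6, 0.3]
gripper_width: 69.9
gripper_force: 0.0
t 9.0 at [ 473.5 -348.3  230.8] yaw -2.05 F [-0.3  1.6  0.3] w 69.9 q6 54.6
 slide units [-0.12  0.03 -0.14] spin -0.01
```

View pics/w2.png

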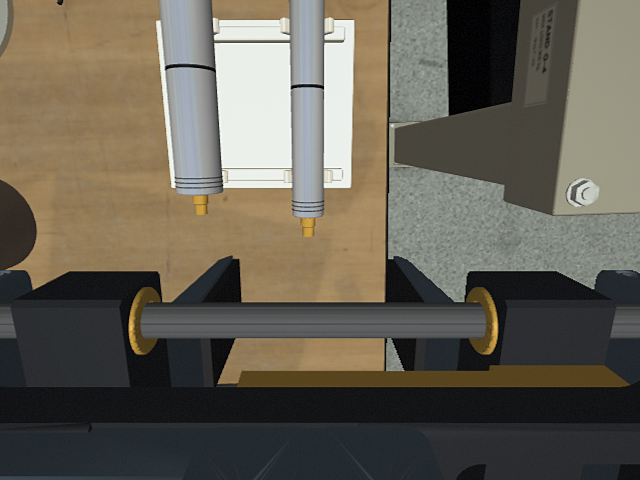

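The slim probe's ring is at (307.5,86), with the barrel tail end at (308,217). The thick probe is at column 190. The machine's foot, to the right, starts at column 390.

Run:
```python
from h import *
np.set_printoptions(precision=1,suppress=True)
mt=env.camera_model('top');m=np.load('w2.npy',allow_pickle=True).item()
k=lambda u,v:np.array([395+(u-381.5)/4,190+(v-1.5)/4])
for n,a,b,z in [('ring',k(656,170),(307.5,87),60),('tail',k(662,353),(308,216),45),('conn',k(664,386),(308,236),48),('foot',(497,215),(390,145),0),('machine',(525,140),(505,110),100),('restFL',k(416,84),(158,19),6),('restFR',k(708,84),(353,21),6)]:
    print(n,tri((mt,a),(m,b)),plane(m,b,z))
print('left/right edge mid',plane(m,(291.5,86),45),plane(m,(324,86),45), 'rest',[plane(m,p,6) for p in [(158,19),(353,21),(174,187),(352,188)]])
for r in (20,60,110,150,190):
  print(r,plane(m,(308,r),60))
im=cv2.imread('pics/w2.png')
for r in (10,40,70,110,150,180): print(r,im[r,284:334,2].tolist())
```

```text
ring (array([ 590.5, -346.7,   58.5]), [1.390903036869537, 1.3909030368691702]) [ 588.9 -346.9   60. ]
tail (array([ 477. , -342.7,   58.1]), [0.2341075569184996, 0.2341075569184936]) [ 474.4 -342.6   45. ]
conn (array([ 457.1, -342.4,   56.8]), [0.379789398178326, 0.37978939817837853]) [ 455.3 -341.9   48. ]
foot (array([ 546.7, -330.6,  435.6]), [14.202101135572144, 14.202101135572088]) [ 537.9 -429.8    0. ]
machine (array([ 527.9, -182.8,  847.7]), [47.990182907146966, 47.990182907146966]) [ 561.3 -497.5  100. ]
restFL (array([ 662.3, -207. ,    6.3]), [0.2625192449964801, 0.26251924499634893]) [ 662.1 -206.9    6. ]
restFR (array([ 651.2, -391.1,   24. ]), [2.77455121776516, 2.7745512177653984]) [ 653.6 -391.9    6. ]
left/right edge mid [ 592.4 -332.6   45. ] [ 591.3 -361.5   45. ] rest [array([ 662.1, -206.9,    6. ]), array([ 653.6, -391.9,    6. ]), array([ 503.3, -201.9,    6. ]), array([ 495.5, -389.3,    6. ])]
20 [ 640.3 -349.4   60. ]
60 [ 610.1 -348.2   60. ]
110 [ 570.3 -346.6   60. ]
150 [ 536.6 -345.3   60. ]
190 [ 501.2 -343.9   60. ]
10 [153, 156, 157, 162, 165, 1
[... 791 characters left out ...]
, 162, 164, 166, 164, 166, 170, 168, 164, 163, 166, 167, 169, 169, 170, 164, 162, 166, 165, 167, 165, 165, 162, 156, 148, 142, 133, 113, 110, 227, 244, 237, 236, 236, 235, 235, 236, 236, 237]
150 [237, 236, 235, 236, 237, 238, 247, 195, 116, 129, 145, 158, 166, 166, 165, 167, 167, 170, 169, 165, 165, 167, 167, 166, 167, 168, 165, 164, 166, 164, 163, 164, 163, 160, 154, 146, 140, 129, 110, 99, 226, 243, 238, 237, 237, 236, 237, 237, 237, 236]
180 [207, 226, 236, 231, 217, 215, 222, 203, 142, 121, 144, 156, 165, 164, 167, 168, 168, 168, 165, 167, 160, 165, 167, 164, 164, 166, 165, 161, 164, 166, 162, 160, 157, 155, 149, 145, 136, 125, 102, 127, 215, 232, 228, 227, 236, 232, 219, 212, 174, 168]
```

Run:
```python
from h import *
np.set_printoptions(precision=1,suppress=True)
t=cv2.imread('pics/top0.png');s=cv2.imread('pics/side0.png');w=cv2.imread('pics/w2.png')
o=np.zeros((560,800,3),np.uint8)
o[:560,:300]=cv2.resize(t[50:330,480:630],None,fx=2,fy=2)
o[:280,310:590]=cv2.resize(s[90:230,260:400],None,fx=2,fy=2)
o[290:530,310:570]=w[0:240,380:640]
cv2.imwrite('pics/m.png',o)
```

```text
(no output)
```

View pics/m.png

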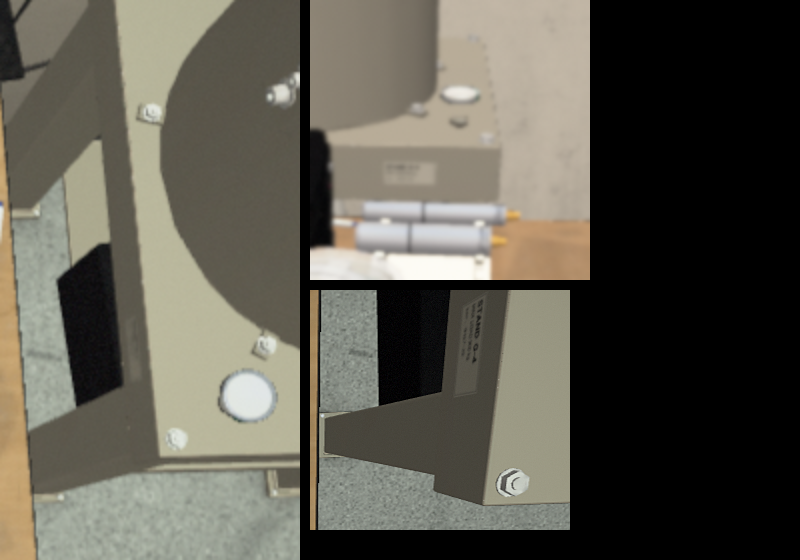

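Run:
```python
from h import *
np.set_printoptions(precision=1,suppress=True)
mt=env.camera_model('top');ms=env.camera_model('side');m=np.load('w2.npy',allow_pickle=True).item()
print(tri((mt,(560,278.5)),(m,(554,215))),tri((mt,(568,269)),(m,(583,192))))
print(tri((ms,(260+(498-310)/2,90+150/2)),(mt,(560,278.5))))
go(538,-344.7,150,-2.3)
```

```text
(array([ 469.5, -575.4,   54.4]), [1.5011354111385773, 1.5011354111384612]) (array([ 491.5, -594.6,   61.3]), [1.5661571718797849, 1.566157171879829])
(array([ 472.2, -579.3,   48.6]), [1.193973465092256, 1.1939734650922516])
t 9.05 at [ 473.6 -347.6  231. ] yaw -2.01 F [-0.4  0.8 -0. ] w 70.1 q6 54.6
 slide units [ 2.1 -0.2  2.7] spin 0.04
```

```bash
python3 -m jog '{"jaw":[70,70,70,70,70,70,70,70,70],"slide":[[0.57,-0.04,0.9],[0.57,-0.04,1],[0.57,-0.04,1],[0.57,-0.04,1],[0,0,1],[0,0,1],[0,0,0.93],[0,0,0],[0,0,0]],"spin":[0.04,0,0,0,0,0,0,0,0]}' 20
python3 -c "
from h import *
go(542,-345.3,26,-2.3)"
```

```text
time_s: 9.95
ee_pos: [542.7, -345.3, 26.8]
ee_rot: [-180.0, 0.0, -2.3]
force: [0.2, -0.0, -0.1]
gripper_width: 69.9
gripper_force: 0.0
t 9.95 at [ 542.7 -345.3   26.8] yaw -2.31 F [ 0.2 -0.  -0.1] w 69.9 q6 58.8
 slide units [-0.02 -0.    0.03] spin -0.0
```

```bash
python3 -m jog '{"jaw":[25,25,25,25,25,25,25,25],"slide":[[0,0,0],[0,0,0],[0,0,0],[0,0,0],[0,0,0],[0,0,0],[0,0,0],[0,0,0]],"spin":[0,0,0,0,0,0,0,0]}' 6
python3 -m jog '{"jaw":[25,25,25,25,25,25,25,25],"slide":[[0.02,0,-0.35],[0.06,0,-0.35],[0.09,0,-0.34],[0.13,0,-0.33],[0.16,0,-0.31],[0,0,0],[0,0,0],[0,0,0]],"spin":[0,0,0,0,0,0,0,0]}' 6
python3 - <<'E'
from h import *
go(542,-345.3,26,-2.3)
m=env.camera_model('wrist');w=env.grab_frame('wrist')[:,:,::-1];np.save('w3.npy',m,allow_pickle=True);s=env.grab_frame('side')[:,:,::-1]
cv2.imwrite('pics/w3.png',w);cv2.imwrite('pics/s3.png',s)
o=np.zeros((480,800,3),np.uint8);o[:320,:480]=cv2.resize(s[160:240,260:380],None,fx=4,fy=4,interpolation=cv2.INTER_CUBIC);o[:360,480:800]=w[0:360,160:480];cv2.imwrite('pics/v3.png',o)
E
```

```text
time_s: 10.75
ee_pos: [542.4, -345.5, 26.4]
ee_rot: [-180.0, 0.0, -2.4]
force: [-0.7, 3.8, 3.5]
gripper_width: 30.2
gripper_force: 6.0
time_s: 11.55
ee_pos: [555.6, -346.3, 75.9]
ee_rot: [-180.0, 0.1, -2.4]
force: [-0.5, 0.6, -2.7]
gripper_width: 29.9
gripper_force: 6.0
t 11.55 at [ 555.6 -346.3   75.9] yaw -2.38 F [-0.5  0.6 -2.7] w 29.9 q6 59.4
 slide units [-0.46 -0.02  1.66] spin -0.01
```

View pics/v3.png

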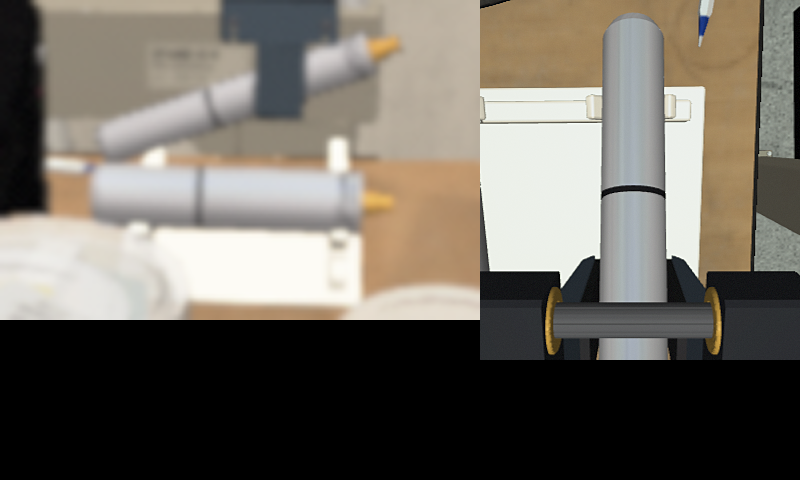

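Run:
```python
from h import *
np.set_printoptions(precision=1,suppress=True)
ms=env.camera_model('side');m=np.load('w3.npy',allow_pickle=True).item()
g=lambda u,v:np.array([260+(u-1.5)/4,160+(v-1.5)/4])
th=np.radians(-2.38);P0=np.array([555.6,-346.3,94.9]);n=np.array([-np.sin(th),np.cos(th),0])
def vp(mm,px):
    o,d=ray(mm,px);return o+d*((P0-o)@n)/(d@n)
a=vp(ms,g(212,108));b=vp(ms,g(360,54));c=vp(ms,g(110,142))
print('ring',a,'tail',b,'nose',c,'P0',P0)
for p,q in((a,b),(c,a),(c,b),(a,P0)):print(np.degrees(np.arctan2(abs(q[2]-p[2]),abs(p[0]-q[0]))),np.linalg.norm(p-q))
# wrist ring top-surface point at several tilt/positions: predicted row of ring top for tilt t, distance d
im=cv2.imread('pics/w3.png')
for t in (20,23,26,29,32):
  t=np.radians(t);ax=np.array([np.cos(t)*np.cos(th),np.cos(t)*np.sin(th),-np.sin(t)]);up=np.array([np.sin(t),0,np.cos(t)])
  for d in (44,48,52):
    print(round(np.degrees(t)),d,proj(m,P0+ax*d+up*15),proj(m,P0+ax*(d+85)))
```

```text
ring [ 602.9 -348.3   73.3] tail [ 502.5 -344.1  116.8] nose [ 674.2 -351.2   44.8] P0 [ 555.6 -346.3   94.9]
23.428469003214147 109.49929207162594
21.74689059652617 76.83333226074106
22.735096069404268 186.31320232716072
24.57305745976896 52.06316360617178
20 44 [313.7 196.9] [314.1  26.8]
20 48 [313.7 187.4] [314.1  18.9]
20 52 [313.7 177.8] [314.1  11. ]
23 44 [313.6 196.4] [314.1  36.4]
23 48 [313.6 187.1] [314.1  29. ]
23 52 [313.6 177.9] [314.1  21.7]
26 44 [313.6 196.2] [314.   45.9]
26 48 [313.6 187.2] [314.  39.]
26 52 [313.6 178.3] [314.   32.2]
29 44 [313.5 196.4] [314.   55.3]
29 48 [313.5 187.7] [314.   48.9]
29 52 [313.5 179.1] [314.   42.6]
32 44 [313.4 196.8] [314.   64.7]
32 48 [313.4 188.4] [314.   58.7]
32 52 [313.4 180.2] [314.   52.9]
```

The probe hangs at about 23° nose down, with the ring roughly 48 mm ahead of the grasp. I'll raise it slightly and loosen the grip, so it tips further onto the front V-block.

```bash
python3 -m jog '{"jaw":[25,25,25,25,25,25,25],"slide":[[0,0,-0.25],[0,0,0],[0,0,0],[0,0,0],[0,0,0],[0,0,0],[0,0,0]],"spin":[0,0,0,0,0,0,0]}' 4.5
cat >> h.py <<'E'
def axis_side(im,P0,th,lo,hi,off=0):
    """probe axis line in the side view intersected with vertical plane through P0 at yaw th -> tilt deg"""
    pass
E
python3 - <<'E'
from h import *
go(542,-345.3,26,-2.3)
w=env.grab_frame('wrist')[:,:,::-1];s=env.grab_frame('side')[:,:,::-1];cv2.imwrite('pics/w4.png',w);cv2.imwrite('pics/s4.png',s)
for n in '34':
  w=cv2.imread(f'pics/w{n}.png').astype(int)
  col=w[:,308:320].mean((1,2)); print([int(v) for v in col[0:60]],'ring row',170+col[170:215].argmin())
  s=cv2.imread(f'pics/s{n}.png').astype(int)
  # bluish-grey barrel against brown background
  b=(s[:,:,0]-s[:,:,2]);print([(c,[int(x) for x in np.where(b[165:201,c]>8)[0]+165][::1]) for c in (290,296,302,308,316,342,346)])
E
```

```text
time_s: 12.35
ee_pos: [556.2, -346.7, 84.1]
ee_rot: [180.0, -0.0, -2.4]
force: [0.5, 0.7, -2.0]
gripper_width: 29.8
gripper_force: 4.5
t 12.35 at [ 556.2 -346.7   84.1] yaw -2.39 F [ 0.5  0.7 -2. ] w 29.8 q6 59.5
 slide units [-0.48 -0.03  1.94] spin -0.01
[120, 120, 121, 121, 121, 122, 122, 123, 123, 124, 123, 123, 127, 141, 142, 141, 141, 138, 157, 168, 168, 167, 167, 167, 168, 167, 167, 167, 167, 167, 167, 167, 167, 167, 167, 167, 167, 168, 168, 168, 168, 168, 168, 167, 168, 168, 168, 168, 168, 168, 168, 168, 168, 168, 169, 168, 169, 169, 169, 168] ring row 190
[(290, []), (296, []), (302, []), (308, []), (316, [165, 166, 167, 168]), (342, [165, 167, 168]), (346, [])]
[124, 123, 122, 122, 121, 121, 121, 120, 120, 121, 121, 121, 122, 122, 123, 124, 124, 124, 125, 125, 126, 126, 126, 126, 126, 126, 126, 126, 126, 125, 125, 125, 126, 126, 126, 126, 125, 131, 131, 130, 128, 169, 167, 166, 166, 166, 166, 166, 166, 166, 166, 166, 166, 166, 166, 166, 166, 166, 166, 166] ring row 191
[(290, []), (296, []), (302, []), (308, []), (316, [165]), (342, [165, 166]), (346, [])]
```

```bash
cat >> h.py <<'E'
def tilt(m,P0,thdeg,ring,sh):
    from scipy.optimize import fsolve
    th=np.radians(thdeg)
    def pts(v):
        t=np.radians(v[0]);ax=np.array([np.cos(t)*np.cos(th),np.cos(t)*np.sin(th),-np.sin(t)]);up=np.array([np.sin(t)*np.cos(th),np.sin(t)*np.sin(th),np.cos(t)])
        return [proj(m,P0+ax*v[1]+up*15)[1]-ring,proj(m,P0+ax*(v[1]+81.5)+up*15)[1]-sh]
    return fsolve(pts,[25,48])
E
python3 - <<'E'
from h import *
m=np.load('w3.npy',allow_pickle=True).item()
P=np.array([555.6,-346.3,94.9])
print(tilt(m,P,-2.4,190,18),tilt(m,P,-2.4,191,41),tilt(m,P,-2.4,191,42),tilt(m,P,-2.4,192.5,41))
E
```

```text
[23.97829367 46.74733496] [31.15333224 46.64702154] [31.48802195 46.68402682] [30.77048921 45.90062771]
```

```bash
python3 -m jog '{"jaw":[25,25,25,25,25,25,25,25,25,25],"slide":[[0,0,0],[0,0,0],[0,0,-0.5],[0,0,-1],[0,0,-1],[0,0,-1],[0,0,-1],[0,0,-0.3],[0,0,0],[0,0,0]],"spin":[0,0,0,0,0,0,0,-0.6,-0.9,-0.9]}' 25
python3 -m jog '{"jaw":[25,25,25,25,25,25,25,25,25,25],"slide":[[0,0,0],[0,0,0],[0,0,0],[0,0,0],[0,0,0],[0,0,0],[0,0,0],[0,0,0],[0,0,0],[0,0,0]],"spin":[-0.9,-0.9,-0.9,-0.9,-0.9,-0.9,-0.9,-0.9,-0.9,-0.9]}' 25
python3 -m jog '{"jaw":[25,25,25,25],"slide":[[0,0,0],[0,0,0],[0,0,0],[0,0,0]],"spin":[-0.9,-0.6,-0.4,0]}' 25
python3 -c "
from h import *
go(573,54,222,103.87)"
```

```text
time_s: 13.45
ee_pos: [555.8, -346.7, 228.3]
ee_rot: [180.0, 0.0, 17.1]
force: [0.5, -0.1, -2.8]
gripper_width: 29.8
gripper_force: 25.0
time_s: 14.45
ee_pos: [555.7, -346.6, 227.6]
ee_rot: [-179.9, -0.0, 89.1]
force: [-0.2, -0.4, -1.8]
gripper_width: 29.5
gripper_force: 25.0
time_s: 14.85
ee_pos: [555.8, -346.7, 227.7]
ee_rot: [-179.9, -0.0, 104.0]
force: [-0.5, 0.1, -2.2]
gripper_width: 29.6
gripper_force: 25.0
t 14.85 at [ 555.8 -346.7  227.7] yaw 104.0 F [-0.5  0.1 -2.2] w 29.6 q6 -46.9
 slide units [12.82  3.79  0.19] spin 0.02
```

```bash
python3 -m jog '{"jaw":[25,25,25,25,25,25,25,25,25,25],"slide":[[0.9,0.27,0],[0.92,0.27,0],[0.92,0.27,0],[0.92,0.27,0],[0.92,0.27,0],[0.92,0.27,0],[0.92,0.27,0],[0.92,0.27,0],[0.92,0.27,0],[0.92,0.27,0]],"spin":[0,0,0,0,0,0,0,0,0,0]}' 25
python3 -m jog '{"jaw":[25,25,25,25,25,25],"slide":[[0.9,0.27,0],[0.9,0.27,0],[0.9,0.27,0],[0.9,0.27,0],[0,0,0],[0,0,0]],"spin":[0,0,0,0,0,0]}' 25
python3 - <<'E'
from h import *
go(573,54,222,103.87)
m=env.camera_model('wrist');w=env.grab_frame('wrist')[:,:,::-1];np.save('w5.npy',m,allow_pickle=True);s=env.grab_frame('side')[:,:,::-1];cv2.imwrite('pics/s5.png',s);cv2.imwrite('pics/w5.png',w)
cv2.imwrite('pics/t5.png',env.grab_frame('top')[:,:,::-1])
o=np.zeros((600,800,3),np.uint8);o[:300,:400]=w[0:300,110:510];o[:600,400:800]=cv2.resize(s[180:380,290:423],(400,600),interpolation=cv2.INTER_CUBIC);cv2.imwrite('pics/v5.png',o)
E
```

```text
time_s: 15.85
ee_pos: [567.8, -58.8, 228.0]
ee_rot: [-180.0, 0.0, 103.9]
force: [0.5, -0.0, -3.6]
gripper_width: 29.2
gripper_force: 25.0
time_s: 16.45
ee_pos: [573.1, 53.0, 227.8]
ee_rot: [-180.0, 0.0, 104.0]
force: [-0.5, 0.2, -2.5]
gripper_width: 29.5
gripper_force: 25.0
t 16.45 at [573.1  53.  227.8] yaw 104.04 F [-0.5  0.2 -2.5] w 29.5 q6 -9.9
 slide units [0.03 0.   0.19] spin 0.02
```

View pics/v5.png

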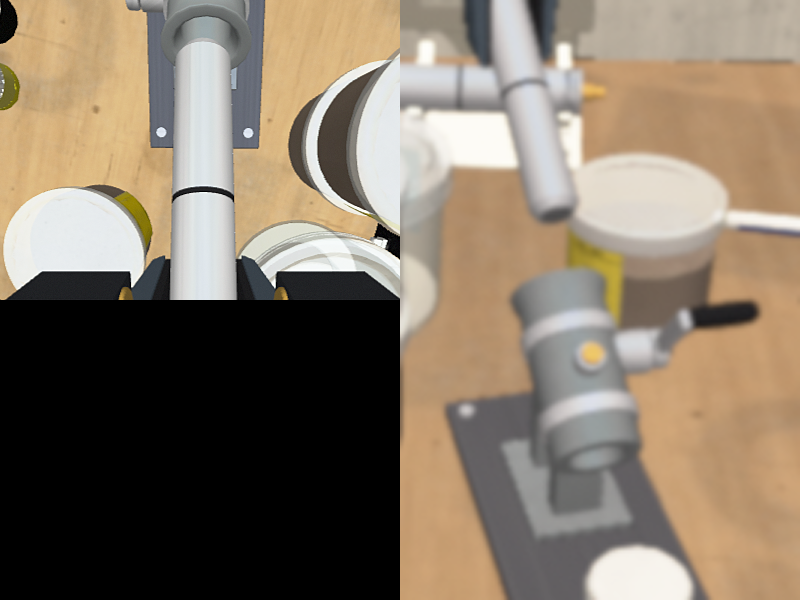

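The lever is up, and the probe hangs just outside the mouth. The rim spans crop columns 162–248 around row 25 (frame columns 272–358). I'll measure the lateral offset, tilt and height.

Run:
```python
from h import *
np.set_printoptions(precision=2,suppress=True)
m=np.load('w5.npy',allow_pickle=True).item();w=cv2.imread('pics/w5.png').astype(int)
T=np.array([573.1,53.0,227.8]);ya=np.radians(104.04);tx=np.array([np.cos(ya),np.sin(ya),0]);ty=np.array([np.sin(ya),-np.cos(ya),0]);P0=T-[0,0,-19]
M=np.array([541.5,181.,135])
print('M rel tool x,y',(M-T)@tx,(M-T)@ty,'proj M',proj(m,M))
for r in (15,20,25,30,35): 
    p=plane(m,(315.3,r),135);print(r,p,(p-T)@tx,(p-T)@ty)
col=w[:,308:320].mean((1,2)); print('ring',160+col[160:220].argmin(),[int(v) for v in col[30:60]],[int(v) for v in col[0:30]])
for r in (15,20,25,30,50,60,80,110,140,170,210,240): print(r,w[r,262:292,1].tolist(),w[r,336:366,1].tolist())
```

```text
M rel tool x,y 131.84234004386843 0.39670109272478626 proj M [315.34  45.25]
15 [537.23 197.9  135.  ] 149.27259935464753 0.35337990115384343
20 [537.92 195.15 135.  ] 146.43357833810825 0.3563732892117528
25 [538.62 192.38 135.  ] 143.57799663544222 0.35938413841559225
30 [539.32 189.59 135.  ] 140.70570891914147 0.3624126019946914
35 [540.02 186.79 135.  ] 137.81656815629015 0.3654588349767707
ring 191 [164, 165, 164, 164, 164, 164, 163, 167, 185, 187, 185, 192, 225, 223, 222, 222, 222, 222, 222, 222, 222, 222, 222, 222, 222, 222, 222, 222, 222, 222] [156, 154, 152, 157, 159, 136, 123, 114, 111, 110, 108, 107, 104, 102, 101, 84, 100, 162, 164, 162, 161, 161, 162, 162, 162, 162, 163, 164, 163, 164]
15 [105, 104, 102, 100, 105, 107, 106, 105, 104, 104, 101, 100, 140, 156, 135, 104, 113, 125, 128, 130, 140, 138, 129, 123, 118, 115, 115, 114, 115, 113] [109, 109, 110, 112, 111, 112, 113, 113, 114, 116, 120, 125, 138, 137, 128, 121, 122, 117, 99, 110, 147, 160, 127, 104, 107, 107, 106, 106, 108, 106]
20 [106, 103, 105, 104, 104, 106, 107, 106, 104, 105, 105, 103, 100, 116, 120, 130, 130
[... 2543 characters left out ...]
76, 174, 175, 175, 175, 176, 172, 170, 172, 170, 172, 172, 174, 172, 174, 172, 173, 173]
210 [183, 183, 179, 179, 176, 178, 179, 178, 176, 170, 168, 168, 168, 168, 169, 167, 170, 170, 174, 144, 133, 146, 152, 162, 173, 180, 191, 199, 203, 206] [202, 198, 194, 188, 183, 174, 165, 149, 153, 170, 172, 172, 170, 172, 170, 169, 171, 172, 175, 173, 176, 174, 176, 175, 181, 181, 181, 177, 178, 179]
240 [189, 177, 170, 167, 166, 168, 168, 170, 170, 171, 171, 171, 170, 168, 170, 171, 172, 178, 168, 143, 144, 152, 161, 172, 181, 189, 198, 204, 208, 208] [204, 204, 198, 194, 186, 182, 173, 164, 140, 164, 178, 174, 174, 175, 177, 176, 176, 172, 170, 171, 177, 170, 149, 138, 139, 131, 191, 228, 228, 224]
```

Run:
```python
from h import *
np.set_printoptions(precision=1,suppress=True)
m=np.load('w5.npy',allow_pickle=True).item()
w=cv2.imread('pics/w5.png');cv2.imwrite('pics/v6.png',cv2.resize(w[0:90,250:380],None,fx=6,fy=6,interpolation=cv2.INTER_CUBIC))
M=np.array([541.5,181.,135]);X=np.array([-.24,.971,0]);Z=-X*.866+np.array([0,0,.5]);U=X*.5+np.array([0,0,.866]);Y=np.cross(Z,U)
for d in (0,):
  for r in (30,20.5):
    pts=np.array([proj(m,M+r*(np.cos(a)*U+np.sin(a)*Y)) for a in np.linspace(0,2*np.pi,25)])
    print(d,r,pts.tolist() and np.c_[(pts[:,0]-250)*6,pts[:,1]*6].round().astype(int).tolist())
print(tilt(m,np.array([573.1,53.0,246.8]),104.04,191,41.5), plane(m,(315.2,191),0))
```

```text
0 30 [[394, 25], [312, 34], [238, 62], [177, 103], [135, 156], [113, 213], [112, 271], [129, 325], [162, 373], [208, 412], [264, 441], [326, 459], [390, 465], [455, 459], [517, 442], [573, 413], [620, 374], [654, 326], [672, 272], [672, 214], [651, 157], [610, 104], [550, 62], [476, 35], [394, 25]]
0 20.5 [[393, 110], [340, 116], [290, 133], [249, 160], [220, 194], [204, 232], [201, 271], [211, 309], [232, 342], [263, 370], [302, 391], [345, 404], [391, 408], [437, 404], [480, 392], [519, 371], [551, 343], [573, 309], [583, 272], [581, 233], [565, 195], [537, 161], [496, 134], [447, 116], [393, 110]]
[30.9 49.1] [568.6  75.2   0. ]
```

View pics/v6.png

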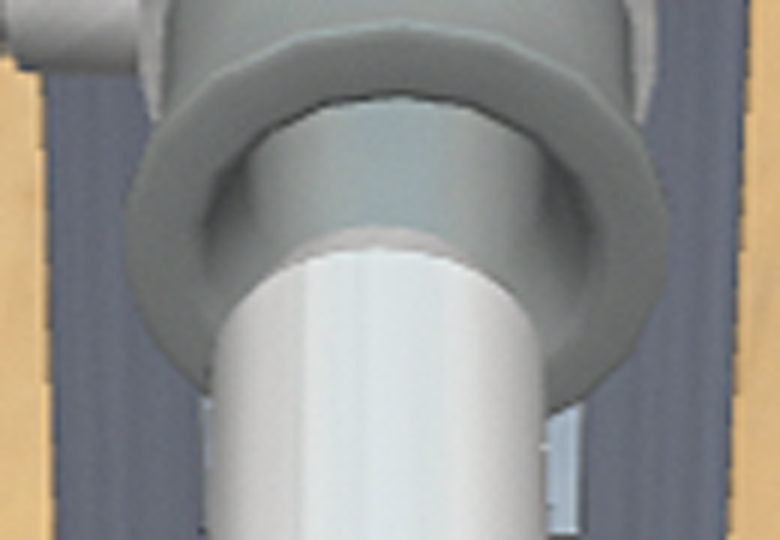

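Lateral error is about 1.4 mm, and tilt is about 31°. I'll drop onto the bore axis and start feeding.

```bash
python3 -m jog '{"jaw":[25,25,25,25,25,25,25,25,25],"slide":[[0,0.05,0.6],[0,0,0.55],[0,0,0],[0.29,0,0.17],[0.29,0,0.17],[0.29,0,0.17],[0.29,0,0.17],[0,0,0],[0,0,0]],"spin":[0,0,0,0,0,0,0,0,0]}' 25
python3 - <<'E'
from h import *
go(573,54,222,103.87);p=env.state()['ee_pos']+[0,0,19]-[541.5,181,135]
f=p[:2]@[-.24,.971];print('fwd',f,'up',p[2],'s',-f*.866+p[2]*.5,'off',f*.5+p[2]*.866,'lat',p[:2]@[-.971,-.24], env.state()['torque'])
E
```

```text
time_s: 17.5
ee_pos: [566.3, 87.3, 173.2]
ee_rot: [180.0, 0.0, 104.1]
force: [0.3, 0.0, -1.9]
gripper_width: 29.6
gripper_force: 25.0
t 17.5 at [566.3  87.3 173.2] yaw 104.07 F [ 0.3  0.  -1.9] w 29.6 q6 -6.4
 slide units [-1.13 -0.05 -1.63] spin 0.02
fwd -96.92889473505555 up 57.167064354314476 s 112.52395501771534 off 1.042230363308562 lat -1.6438612750133217 [-0.09698407 -0.172292   -0.00666972]
```

```bash
python3 -m jog '{"jaw":[25,25,25,25,25,25,25],"slide":[[0.23,0,0.133],[0.23,0,0.133],[0.23,0,0.133],[0.23,0,0.133],[0.23,0,0.133],[0,0,0],[0,0,0]],"spin":[0,0,0,0,0,0,0]}' 25
cat >> h.py <<'E'
def rel():
    s=env.state();p=s['ee_pos']+[0,0,19]-[541.5,181,135];f=p[:2]@[-.24,.971]
    print('s',round(-f*.866+p[2]*.5,1),'off',round(f*.5+p[2]*.866,1),'F',s['force'].round(1),'T',s['torque'].round(2))
E
python3 - <<'E'
from h import *
rel()
m=env.camera_model('wrist');w=env.grab_frame('wrist')[:,:,::-1];np.save('w7.npy',m,allow_pickle=True);cv2.imwrite('pics/w7.png',w)
cv2.imwrite('pics/v7.png',cv2.resize(w[60:260,240:390],None,fx=3,fy=3,interpolation=cv2.INTER_CUBIC))
col=w[:,308:320].mean((1,2));print([int(v) for v in col[100:215]])
E
```

```text
time_s: 18.2
ee_pos: [557.7, 120.9, 152.7]
ee_rot: [-180.0, -0.0, 104.0]
force: [1.2, 0.3, -4.6]
gripper_width: 29.6
gripper_force: 25.0
s 72.3 off 0.6 F [ 1.2  0.3 -4.6] T [-0.13 -0.28 -0.09]
[173, 172, 172, 172, 172, 172, 172, 172, 171, 170, 170, 169, 169, 168, 169, 168, 167, 167, 166, 166, 165, 164, 163, 167, 174, 164, 140, 129, 121, 119, 117, 114, 112, 108, 102, 98, 241, 236, 232, 231, 231, 231, 231, 231, 231, 231, 231, 231, 231, 231, 232, 232, 231, 231, 231, 232, 232, 232, 232, 232, 232, 232, 232, 232, 232, 232, 232, 232, 232, 232, 232, 232, 232, 232, 232, 232, 232, 232, 232, 232, 232, 232, 232, 232, 236, 250, 145, 43, 35, 40, 36, 4, 222, 241, 235, 233, 233, 233, 233, 233, 233, 233, 233, 233, 233, 233, 233, 233, 233, 233, 233, 233, 233, 233, 233]
```

View pics/v7.png

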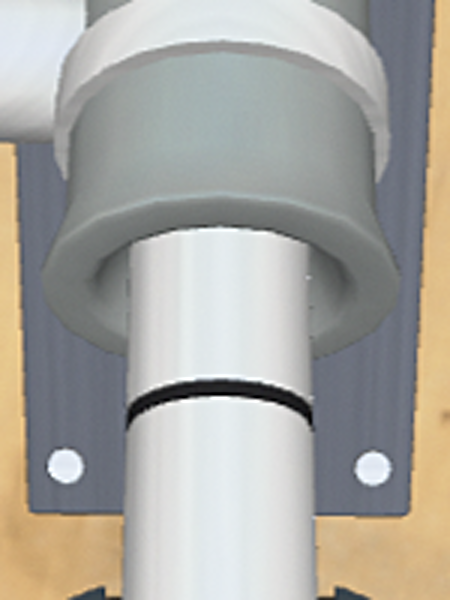

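```bash
cat >> h.py <<'E'
def ringz(m,rimrow,ringrow):
    from scipy.optimize import brentq
    M=np.array([541.5,181.,135]);X=np.array([-.24,.971,0]);Z=-X*.866+np.array([0,0,.5]);U=X*.5+np.array([0,0,.866])
    print('M row',proj(m,M+30*U),'rim pred z shift:')
    a=brentq(lambda z:proj(m,M+Z*z+30*U)[1]-rimrow,-40,60);b=brentq(lambda z:proj(m,M+Z*z+15*U)[1]-ringrow,-60,90)
    print('rim z',a,'ring z',b,'ring-rim',b-a)
E
python3 - <<'E'
from h import *
m=np.load('w7.npy',allow_pickle=True).item()
ringz(m,124.5,188.7);ringz(m,126,188.7)
# inner flare edge r=20.5
print(proj(m,np.array([541.5,181.,135])+20.5*(np.array([-.12,.4855,.866]))))
E
```

```text
M row [312.76503049 125.37180279] rim pred z shift:
rim z -0.4141277619632046 ring z 21.922922584433028 ring-rim 22.337050346396232
M row [312.76503049 125.37180279] rim pred z shift:
rim z 0.2980323377464002 ring z 21.922922584433028 ring-rim 21.62489024668663
[312.7725798  137.65975444]
```

```bash
python3 -m jog '{"jaw":[25,25,25,25,25,25,25],"slide":[[0.13,0,0.075],[0.13,0,0.075],[0.13,0,0.075],[0.13,0,0.075],[0,0,0],[0,0,0],[0,0,0]],"spin":[0,0,0,0,0,0,0]}' 25
python3 - <<'E'
from h import *
rel()
m=env.camera_model('wrist');w=env.grab_frame('wrist')[:,:,::-1];np.save('w8.npy',m,allow_pickle=True);cv2.imwrite('pics/w8.png',w)
col=w[:,308:320].mean((1,2));print([int(v) for v in col[130:210]])
ringz(m,150,185)
E
```

```text
time_s: 18.95
ee_pos: [553.9, 136.0, 143.8]
ee_rot: [-180.0, -0.0, 104.0]
force: [0.6, 0.7, -5.8]
gripper_width: 29.8
gripper_force: 25.0
s 54.3 off 0.8 F [ 0.6  0.7 -5.8] T [-0.15 -0.3  -0.08]
[180, 180, 180, 179, 179, 179, 179, 180, 179, 179, 179, 179, 179, 179, 179, 178, 177, 177, 176, 175, 175, 175, 175, 174, 174, 173, 173, 172, 172, 171, 170, 170, 175, 181, 170, 145, 132, 125, 123, 120, 117, 110, 92, 208, 244, 239, 237, 237, 237, 237, 237, 237, 237, 237, 241, 253, 151, 45, 37, 41, 39, 7, 218, 245, 239, 237, 237, 237, 237, 237, 237, 237, 237, 237, 237, 237, 237, 238, 237, 237]
M row [312.80098069 164.55876942] rim pred z shift:
rim z -6.56344196971887 ring z 2.1592074647478845 ring-rim 8.722649434466755
```

Run:
```python
from h import *
m=np.load('w8.npy',allow_pickle=True).item()
ringz(m,163.8,188.7)
m=np.load('w7.npy',allow_pickle=True).item();ringz(m,124.8,188.7)
```

```text
M row [312.80098069 164.55876942] rim pred z shift:
rim z -0.3382140645566701 ring z 3.9234328047981646 ring-rim 4.261646869354835
M row [312.76503049 125.37180279] rim pred z shift:
rim z -0.271551725065984 ring z 21.922922584433028 ring-rim 22.19447430949901
```

```bash
python3 -m jog '{"jaw":[25,25,25,25,25,25],"slide":[[0.06,0,0.035],[0.06,0,0.035],[0,0,0],[0,0,0],[0,0,0],[0,0,0]],"spin":[0,0,0,0,0,0]}' 25
cat > look.py <<'E'
from h import *
import sys
rel()
m=env.camera_model('wrist');w=env.grab_frame('wrist')[:,:,::-1];cv2.imwrite(sys.argv[1],w)
col=w[:,308:320].mean((1,2));k=140+col[140:].argsort()[0] if 0 else None
print([int(v) for v in col[160:200]])
dark=np.where(col[140:215]<60)[0]+140;print('ring',dark.min(),dark.max())
ringz(m,163.8+9.2,dark.mean()-0.3)
E
python3 look.py pics/w9.png
```

```text
time_s: 19.6
ee_pos: [553.3, 139.2, 142.0]
ee_rot: [-180.0, -0.0, 104.0]
force: [0.0, -0.0, -4.2]
gripper_width: 29.5
gripper_force: 25.0
s 50.6 off 0.8 F [ 0.  -0.  -4.2] T [-0.36 -0.38 -0.04]
[177, 176, 176, 175, 175, 175, 174, 173, 172, 172, 175, 179, 184, 152, 139, 127, 125, 123, 119, 112, 98, 194, 246, 241, 242, 253, 164, 49, 36, 42, 39, 8, 220, 247, 240, 239, 238, 238, 239, 239]
ring 187 191
M row [312.34330519 173.0231267 ] rim pred z shift:
rim z -0.010157865030578968 ring z 0.1866966873835134 ring-rim 0.19685455241409236
```

```bash
python3 -m jog '{"jaw":[32,40,50,60,60,60],"slide":[[0,0,0],[0,0,0],[0,0,0],[0,0,0],[0,0,0],[0,0,0]],"spin":[0,0,0,0,0,0]}' 25
python3 look.py pics/w10.png
```

```text
time_s: 20.25
ee_pos: [553.4, 139.1, 142.2]
ee_rot: [180.0, -0.0, 104.0]
force: [-0.4, -0.3, 0.3]
gripper_width: 60.2
gripper_force: 0.0
s 50.8 off 0.9 F [-0.4 -0.3  0.3] T [ 0.02 -0.08 -0.01]
[177, 176, 176, 176, 176, 174, 174, 173, 172, 172, 176, 182, 174, 147, 135, 127, 124, 121, 117, 110, 98, 245, 243, 239, 242, 253, 164, 50, 36, 42, 39, 8, 212, 248, 241, 239, 239, 238, 239, 238]
ring 187 191
M row [312.26711791 172.66689296] rim pred z shift:
rim z 0.14643019524026293 ring z 0.3516308997520054 ring-rim 0.20520070451174247
```

```bash
python3 -m jog '{"jaw":[60,60,60,60,60,60,60,60,60,60],"slide":[[0,0,-0.5],[0,0,-0.9],[0,0,-1],[0,0,-0.7],[0,0,0],[0,0,0],[0,0,0],[0,0,0],[0,0,0],[0,0,0]],"spin":[0,0,0,0,0.9,0.94,0.94,0.94,0.94,0.94]}' 25
python3 -m jog '{"jaw":[70,70,70,70,70,70,70,70],"slide":[[0,0,0],[0,0,0],[0,0,0],[0,0,0],[0,0,0],[0,0,0],[0,0,0],[0,0,0]],"spin":[0.94,0.94,0.94,0.94,0.94,0.95,0,0]}' 25
python3 -c "
from h import *
go(451.5,237.3,145,13.9)"
```

```text
time_s: 21.3
ee_pos: [553.3, 139.0, 235.0]
ee_rot: [-180.0, 0.0, 58.9]
force: [0.2, -0.4, 0.1]
gripper_width: 60.0
gripper_force: 0.0
time_s: 22.1
ee_pos: [553.3, 139.1, 235.0]
ee_rot: [180.0, 0.0, 14.2]
force: [-0.0, 0.5, -0.2]
gripper_width: 70.1
gripper_force: 0.0
t 22.1 at [553.3 139.1 235. ] yaw 14.17 F [-0.   0.5 -0.2] w 70.1 q6 88.8
 slide units [-2.49 -4.01  3.  ] spin 0.03
```

```bash
python3 -m jog '{"jaw":[70,70,70,70,70,70,70,70,70,70],"slide":[[-0.5,-0.8,0],[-0.5,-0.8,0],[-0.5,-0.8,0],[-0.5,-0.8,0],[-0.5,-0.8,0],[0,0,0],[0,0,1],[0,0,1],[0,0,0.9],[0,0,0.1]],"spin":[0.03,0,0,0,0,0,0,0,0,0]}' 25
python3 -m jog '{"jaw":[5,5,5,5,5,5,5,5,5,5],"slide":[[0,0,0],[0,0,0],[0,0,0],[0,0,0],[0,0,0],[0,0,0],[0,0,0],[0,0,0],[0,0,0],[0,0,0]],"spin":[0,0,0,0,0,0,0,0,0,0]}' 25
python3 -c "
from h import *
go(451.5,237.3,145,13.9)
a=np.linspace(1.43,0.0,10)
f=60*(np.sin(a)*.5+np.cos(a)*.866);u=60*(np.sin(a)*.866-np.cos(a)*.5)
print(np.c_[a[1:],-np.diff(f)/30,-np.diff(u)/30].round(2).tolist())"
```

```text
time_s: 23.1
ee_pos: [450.3, 236.1, 142.1]
ee_rot: [179.9, 0.4, 13.8]
force: [-0.1, 0.4, -0.4]
gripper_width: 70.1
gripper_force: 0.0
time_s: 24.1
ee_pos: [451.9, 237.5, 145.1]
ee_rot: [180.0, 0.0, 13.8]
force: [0.4, -0.6, -0.2]
gripper_width: 13.4
gripper_force: 25.0
t 24.1 at [451.9 237.5 145.1] yaw 13.77 F [ 0.4 -0.6 -0.2] w 13.4 q6 102.7
 slide units [-0.02  0.    0.  ] spin -0.02
[[1.27, -0.23, 0.21], [1.11, -0.2, 0.25], [0.95, -0.15, 0.28], [0.79, -0.11, 0.3], [0.64, -0.06, 0.31], [0.48, -0.01, 0.32], [0.32, 0.04, 0.31], [0.16, 0.09, 0.3], [0.0, 0.14, 0.29]]
```

```bash
python3 -m jog '{"jaw":[5,5,5,5,5,5,5,5,5,5],"slide":[[0,-0.23,0.21],[0,-0.2,0.25],[0,-0.15,0.28],[0,-0.11,0.3],[0,-0.06,0.31],[0,-0.01,0.32],[0,0.04,0.31],[0,0.09,0.3],[0,0,0],[0,0,0]],"spin":[0,0,0,0,0,0,0,0,0,0]}' 25
cat >> h.py <<'E'
def lev():
    M=np.array([541.5,181.]);x=np.array([-.24,.971]);s=env.state();p=s['ee_pos'];f=(p[:2]-M)@x-39;u=p[2]+19-112.5;print('angle',np.arctan2(u,f)+np.pi/6,np.hypot(f,u),'F',s['force'].round(1),'w',s['gripper_width'],p.round(1))
E
python3 -c "
from h import *
lev()"
```

```text
time_s: 25.1
ee_pos: [447.4, 256.7, 76.5]
ee_rot: [-179.9, -0.0, 13.8]
force: [0.3, 2.4, -2.1]
gripper_width: 13.0
gripper_force: 25.0
angle 0.23396727445791582 59.57875925594562 F [ 0.3  2.4 -2.1] w 13.047021927913894 [447.4 256.7  76.5]
```

```bash
python3 -m jog '{"jaw":[5,5,5,5,5],"slide":[[0,0.05,0.14],[0,0.06,0.14],[0,0.06,0.13],[0,0,0],[0,0,0]],"spin":[0,0,0,0,0]}' 25
python3 -c "
from h import *
lev()"
```

```text
time_s: 25.6
ee_pos: [448.5, 252.6, 64.7]
ee_rot: [-179.9, -0.1, 13.7]
force: [-1.2, 5.3, 1.3]
gripper_width: 13.2
gripper_force: 25.0
angle 0.02442293167908688 60.202677855208066 F [-1.2  5.3  1.3] w 13.218043089279133 [448.5 252.6  64.7]
```

```bash
python3 -m jog '{"jaw":[60,60,60,60,60,60,60,60,60,60],"slide":[[0,0,0],[0,0,0],[0,0,0],[0,0,0],[0,0,0],[0,0,-0.5],[0,0,-1],[0,0,-1],[0,0,-1],[0,0,-1]],"spin":[0,0,0,0,0,0,0,0,0,0]}' 25
python3 -m jog '{"jaw":[60,60,60],"slide":[[-0.4,0,-0.5],[0,0,0],[0,0,0]],"spin":[0,0,0]}' 25
python3 - <<'E'
from h import *
lev()
m=env.camera_model('wrist');w=env.grab_frame('wrist')[:,:,::-1];s=env.grab_frame('side')[:,:,::-1];cv2.imwrite('pics/w11.png',w);np.save('w11.npy',m,allow_pickle=True)
o=np.zeros((600,800,3),np.uint8);o[:390,:450]=cv2.resize(w[70:265,280:505],None,fx=2,fy=2,interpolation=cv2.INTER_CUBIC);o[:,460:800]=cv2.resize(s[240:420,310:412],(340,600),interpolation=cv2.INTER_CUBIC);cv2.imwrite('pics/v11.png',o)
E
```

```text
time_s: 26.6
ee_pos: [448.4, 250.8, 200.6]
ee_rot: [180.0, 0.0, 13.8]
force: [0.3, 1.0, -0.7]
gripper_width: 60.4
gripper_force: 0.0
time_s: 26.9
ee_pos: [435.9, 247.8, 213.4]
ee_rot: [180.0, 0.1, 13.8]
force: [-0.3, -0.9, 0.1]
gripper_width: 59.9
gripper_force: 0.0
angle 1.69119168423334 130.38415776137526 F [-0.3 -0.9  0.1] w 59.868915186959015 [435.9 247.8 213.4]
```

View pics/v11.png

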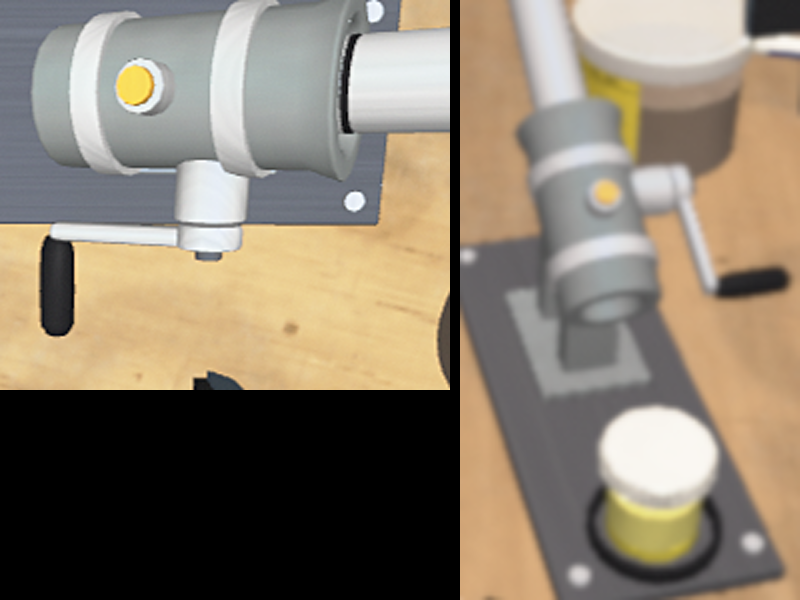

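Run:
```python
from h import *
m=np.load('w11.npy',allow_pickle=True).item()
M=np.array([541.5,181.,135]);X=np.array([-.24,.971,0]);Z=-X*.866+np.array([0,0,.5]);U=X*.5+np.array([0,0,.866]);Y=np.cross(Z,U)
for z in (-4,0,4): print(z,[((proj(m,M+Z*z+15*(np.cos(a)*U+np.sin(a)*Y))-[280,70])*2).round() for a in (-1,-.5,0,.5,1,1.5)])
print('rim',[((proj(m,M+30*(np.cos(a)*U+np.sin(a)*Y))-[280,70])*2).round() for a in (0,.5,1,1.57,2,2.5,3.14)])
w=cv2.imread('pics/w11.png').astype(int)
for r in (95,105,110,120,130): print(r*2-140,w[r,440:470].mean(1).astype(int).tolist())
```

```text
-4 [array([339.,  42.]), array([334.,  59.]), array([330.,  84.]), array([330., 109.]), array([332., 128.]), array([335., 136.])]
0 [array([352.,  41.]), array([348.,  59.]), array([344.,  83.]), array([343., 109.]), array([345., 128.]), array([348., 136.])]
4 [array([366.,  40.]), array([362.,  58.]), array([358.,  83.]), array([357., 108.]), array([358., 128.]), array([362., 136.])]
rim [array([334.,  80.]), array([333., 133.]), array([336., 170.]), array([345., 184.]), array([352., 174.]), array([361., 146.]), array([369.,  93.])]
50 [164, 163, 163, 162, 160, 158, 165, 175, 161, 138, 120, 202, 146, 22, 29, 25, 94, 206, 235, 231, 228, 228, 228, 229, 229, 228, 228, 228, 229, 229]
70 [166, 166, 164, 164, 163, 169, 178, 162, 136, 125, 110, 66, 32, 32, 56, 221, 244, 236, 236, 236, 236, 236, 236, 236, 236, 236, 236, 236, 236, 237]
80 [165, 165, 164, 162, 164, 175, 170, 147, 126, 166, 115, 29, 34, 19, 161, 236, 240, 236, 235, 234, 235, 234, 235, 234, 235, 235, 235, 235, 235, 235]
100 [159, 158, 159, 158, 165, 174, 159, 134, 151, 121, 55, 31, 29, 53, 192, 229, 221, 221, 222, 221, 221, 221, 220, 219, 220, 221, 220, 220, 221, 220]
120 [155, 154, 151, 153, 165, 169, 153, 129, 137, 155, 97, 16, 29, 17, 119, 172, 185, 181, 179, 177, 177, 179, 177, 179, 179, 178, 179, 178, 179, 178]
```

```bash
python3 -c "
from workcell import env
print(env.job_done())"
```

```text
the job is handed in; nothing more can be done
None
```

The job is handed in: the slim probe sits in the sleeve with its ring level with the mouth (within about 1 mm by the wrist camera), and the lever is back down at about 0.02 rad by the arm's position. I saw no shift of the jar in the last picture; I did not re-measure the thick probe or the beakers.

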